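Unbolt the bench power supply with the T-key

ROBOT

A 6-joint arm with a two-finger parallel gripper is mounted at the origin on the work surface. World frame = base frame: x ahead of the robot, y to its left, z up, the work surface at z = 0. Lengths are in mm, angles in degrees, forces in N, time in s.
With the tool pointing down it reaches from about 350 to 850 mm from the base axis. Payload 8.1 kg.
Tool frame: the origin (TCP) lies at the very end of the fingers, on their centre line; the grasp point (between the pads) lies r.tcp_to_grasp behind it (r.tcp_to_grasp is the distance from the TCP to the grasp point, in mm); z points along the fingers, y is the line along which they close (so a half turn about z gives the same grasp; the last joint's range is limited). The gripper opens to 85 mm and grips with 20 to 120 N. Pads are 22 mm wide; open, the fingers measure 114 mm over their backs; the gripper's body (76 mm by 85 mm) begins 54 mm behind the grasp point. The pads swing forward as they close: fully open they stand 13 mm farther back than shut.
Start: joints at [61.455, 7.471, 85.268, -0, 87.261, -4.893], TCP at [240.685, 549.614, 231.292] pointing down, gripper open.
Joint ranges: [-169.43, 169.43], [-51.17, 129.36], [1.28, 143.12], [-76.62, 256.62], [0, 156.53], [-152.29, 152.29]. Speed limits (degrees/s): [136.94, 136.94, 159.86, 180, 180, 180].

INTERFACE

Orientations are given as [roll, pitch, yaw] about the fixed x, y, z axes, in that order (R = Rz(yaw) Ry(pitch) Rx(roll)).
In Python, from bench import r gives the robot as it stands.
- The arm moves only by the shell command python3 -m handwheel 'ROWS' [OPENING] [FORCE]. ROWS is JSON, a list of rows, each a list of 4 numbers: the shift along the tool's x, y, z in m, then the turn about the tool's z in degrees. A call has 1 to 10 rows; each row shifts and turns the commanded pose from where the row before left it, along the tool's axes as they then stand; what a row does not reach is not made up. A row lasts 1/10 s, in which the tool goes at most 50 mm and 8.59 degrees, less where a joint would pass 70% of its speed; a pose out of reach is approached as far as the arm can. A call is refused whole if a number of a shift passes 0.05 or a number of a turn 8.59, either way. A call with a gripper value outside its range is refused whole. OPENING is the finger opening in m, from 0 to 0.0854, set as the call begins (- or left out, the last holds). The fingers move at their own pace and stop on an object; FORCE is the grip in N (left out, the last holds). Time passes only in rows, so rows that do not move let the fingers close. It gives the time, the measured TCP pose, the force, the opening and the grip force at its end, in the units of the state.
- r.sense(): the state, without advancing time (a new reading comes with each control period).
- r.snapshot(name): name is "side" or "top"; returns the picture (400x640x3 uint8, red, green, blue); there is no depth.
- r.camera_params(name): a dict with "fx", "fy", "cx", "cy" (pixels), "R" (3x3) and "t" (3): a world point X has camera coordinates R X + t. Camera axes: x right, y down, z forward; pixel columns grow to the right and rows downward; lengths in mm; the calibration is good to about 2 mm. A picture is of the moment at which its call begins. camera_params takes no time and is no camera call.
- r.hand_in(): hands the job in; it is judged then, once.
The state is a dict: "time": time; "joint_pos": joint angles; "qd": joint speeds; "joint_efforts": joint torques, N m; "tool_pos": TCP position; "tcp_rot": TCP orientation; "ft_force": force on the tool from outside, world axes, zero at the start; "wrist_torque": the same for the moment, N m; "finger_gap": finger opening in mm; "grip_force": force on a finger pad.
Only numpy, scipy, OpenCV 4.12 (cv2) and the standard library are available. Lean on these libraries where they do the work, as an engineer would, in place of code of your own. Each camera call takes 0.05 s, during which the arm holds its last target. There are 200 camera calls.

TASK

Unlock the bench power supply from its bracket: take the T-key out of its stand, lower it down the shaft in the top of the case until its socket drops fully over the square stem at the bottom, and turn the stem a quarter turn anticlockwise (seen from above) to its stop so that the lock bolt is drawn out of the bracket. Then pull the key out, stand it back upright in its stand and let go, leaving the meter, the circuit board and the spool where they are.

Things in the scene. Friction and masses are not known exactly. Their poses are not given: they have to be found in the camera images.
- key: steel T-key, 166 mm tall, 0.3 kg, upright in the stand at any yaw. Origin: centre of its lower end face. +z up the shank to the T-bar, +x along the T-bar. Shank 12 mm diameter. Socket at the lower end: square tube, outside 26.8 mm, inside 16.8 mm, open downwards, 34 mm deep, sides parallel to x and y.
- key_bar (a point): centre of the T-bar, 160 mm above the key's lower end; the bar is 90 mm long (along the key's x) and 12 x 12 mm thick; axes as the key's
- key_mouth (a point): centre of the key's lower end face (mouth of the socket); axes as the key's
- stand: fixed aluminium stand, open-topped square tube 66 x 66 mm outside, 46 x 46 mm inside, 75 mm high, walls 10 mm, floor 10 mm thick. Origin: centre of its underside, on the bench; axes parallel to its sides. The key stands loosely on its floor.
- stand_floor (a point): centre of the stand's inner floor, 10 mm above the bench
- case: white bench power supply, 200 mm (x) x 200 mm (y), top 120 mm above the bench, fixed, on a 6 mm bench plate that carries a steel bracket at the case's +x side. Origin: centre of the case's underside on the bench; +x points to the bracket. On top, along the edges, 16 mm tall black posts (72 mm to +y) and a 14 mm tall dial.
- shaft_mouth (a point): centre of the mouth of the shaft in the case's top face, 20 mm to -x of the case centre, 120 mm above the bench; axes as the case's. The shaft is 46 x 46 mm, straight down to a seat 18 mm above the bench, with a square stem standing in its centre.
- stem_shoulder (a point): point of the case on the shaft's axis, 49 mm above the bench, at the flat shoulder of the square stem (14 x 14 mm). A tapered round nose, 13 to 6 mm diameter, rises 8 mm above it. Axes as the case's: they do NOT show the square's yaw, which is arbitrary and not measured. A socket out of line stops with its mouth at about 49 mm; within about 12 degrees of line it drops to 23 mm.
- bolt (a joint): travel of the flat steel lock bolt (30 x 14 mm) from the case's +x side into the bracket's U slot: 0 m = locked, about 0.021 = fully drawn. Geared to the stem, 13.3 mm per rad of anticlockwise turn; the stem starts against its clockwise stop, turns 1.6 rad anticlockwise (from above) to the other, resists with about 0.15 N m and stays where left.
- meter: bystander: grey hand multimeter lying flat, 75 x 140 x 41 mm, origin under its centre
- board: bystander: circuit board in a black tray, 70 x 100 x 29 mm, origin under its centre
- spool: bystander: aluminium wire spool standing on end, 60 mm diameter, 50 mm tall, origin under its centre
Not all that is in view belongs to the job. Several things have the shape of the key; the one meant has the colours described above.

How it is judged (in metres and radians):
On the way, in this order (a step that is already met when the one before it is completed fails the run):
1. the key's socket is down over the square stem, the bolt not yet drawn (horizontal distance between key_mouth and shaft_mouth below 0.008 m and height (world z) of key_mouth below 0.034 m and value of joint bolt below 0.01 m), for 0.1 s.
2. the bolt is drawn with the key still on the stem (horizontal distance between key_mouth and shaft_mouth below 0.008 m and height (world z) of key_mouth below 0.045 m and value of joint bolt above 0.018 m), for 0.1 s.
At the end, for the whole second after the job is handed in: the lock bolt is drawn at least 18 mm, and the key stands released and at rest on the floor of its stand (mouth within 20 mm of the floor's centre and under 20 mm above the bench, leaning less than 0.2 rad); meter, board and spool have not been moved by more than 30 mm at any time (value of joint bolt above 0.018 m and horizontal distance between key_mouth and stand_floor below 0.02 m and height (world z) of key_mouth below 0.02 m and angle between key's own z axis and vertical below 0.2 rad and linear speed of key below 0.02 m/s); the robot touches nothing.
It fails at once if the meter was moved over 30 mm (distance of meter from where it was at the start of the episode above 0.03 m).
It fails at once if the circuit board was moved over 30 mm (distance of board from where it was at the start of the episode above 0.03 m).
It fails at once if the spool was moved over 30 mm (distance of spool from where it was at the start of the episode above 0.03 m).
It also fails if it takes over 67 s, if anything falls off the work surface, if the arm or the gripper's body presses on something with over 40 N, if the wrist force passes 120 N, or if a joint passes its speed limit or range.

## Working session

There is one attempt and no reset: what is moved stays moved. The work goes in short steps, Python scripts to look and compute and a shell command to move; the robot and the scene stay as the last step left them, time stands still between calls to the robot, and variables do not carry over. Pictures are saved under pics/ and viewed, at most 10 in all, crops included, and the job is handed in when it is done.

```bash
ls; mkdir -p pics
python3 - <<'E'
from bench import r
import cv2
for n in("side","top"):
    im=r.snapshot(n); cv2.imwrite(f"pics/{n}0.png",im[:,:,::-1]); print(n,r.camera_params(n))
s=r.sense();print(s,r.tcp_to_grasp)
E
```

```text
pics
side {'fx': 445.79684702384924, 'fy': 445.79684702384924, 'cx': 318.9424373351734, 'cy': 200.16977226637246, 'R': array([[ 0.76342701, -0.64571947,  0.01501844],
       [-0.30361163, -0.37928572, -0.87404938],
       [ 0.57008698,  0.66271313, -0.48560491]]), 't': array([-367.65121721,  279.87534714,  853.00332872])}
top {'fx': 465.43403816557014, 'fy': 465.43403816557014, 'cx': 325.4571553347972, 'cy': 211.44453745446236, 'R': array([[-0.0142943 , -0.99982788, -0.01182764],
       [-0.9887679 ,  0.01589421, -0.14861165],
       [ 0.14877406,  0.00957049, -0.9888249 ]]), 't': array([  60.88449441,  526.31583121, 1050.93231981])}
{'time': 0.1, 'joint_pos': array([ 6.14556691e+01,  7.51080050e+00,  8.53245524e+01, -1.54425490e-03,
        8.72628048e+01, -4.89403978e+00]), 'qd': array([-0.03447979, -0.07621183, -0.1412325 , -0.02881939, -0.02193664,
        0.02308565]), 'joint_efforts': array([ 1.07211636e-03, -5.70953107e+01, -5.01938045e+01, -1.60932800e-04,
        8.29230848e-03, -1.67030720e-05]), 'tool_pos': array([240.44348971, 549.15449252, 230.33464534]), 'tcp_rot': array([-1.79902069e+02, -6.83740825e-03,  1.56349778e+02]), 'ft_force': array([ 0.14423758, -0.33359934,  0.46312195]), 'wrist_torque': array([ 0.01743278,  0.03038235, -0.01080763]), 'grip_force': 0.0, 'finger_gap': 85.32780014547687} 18.700000000000003
```

View pics/side0.png

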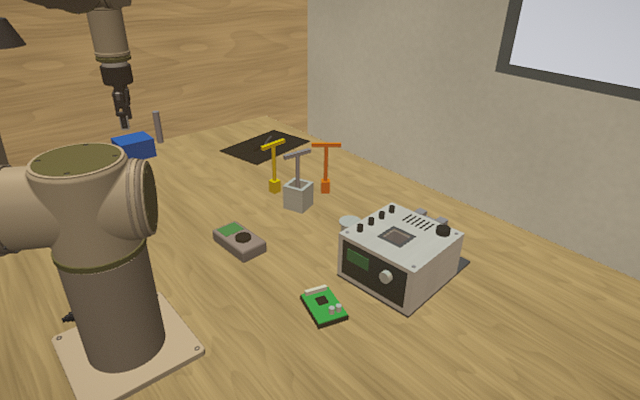

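View pics/top0.png

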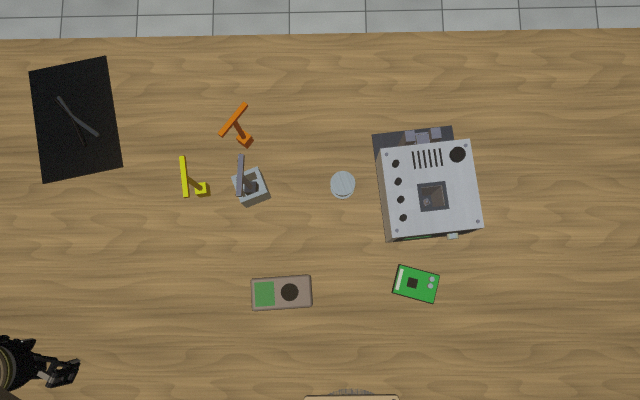

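Candidates: the steel key in the stand (top 240,175; side 298,155), the yellow T (top 184,177), the orange T (top 233,120), and a dark thing on the mat (top 75,115). The steel one standing in the aluminium stand fits the description, so I'll check it up close.

Run:
```python
import cv2,numpy as np
s=cv2.imread("pics/side0.png");t=cv2.imread("pics/top0.png")
c=lambda im,x,y,w,h:cv2.resize(im[y:y+h,x:x+w],(400,300),interpolation=cv2.INTER_CUBIC)
cv2.imwrite("pics/crop1.png",np.vstack([np.hstack([c(t,215,140,80,60*1),c(s,260,145,80,60+0)]),np.hstack([c(t,365,125,133,100+0),c(s,335,195,133,100)])]))
```

```text
(no output)
```

View pics/crop1.png

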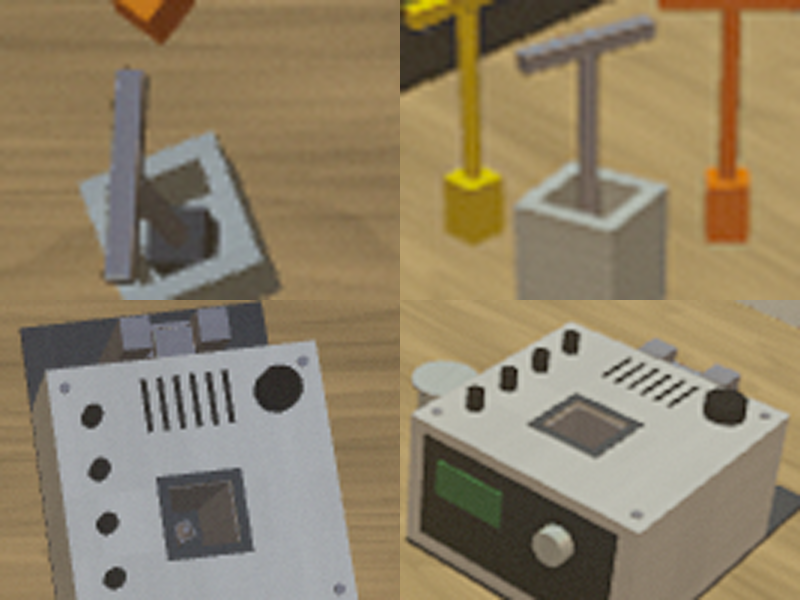

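The crop shows the grey steel key upright in the stand: bar ends at top (241,154) and (238.6,196), and in side (284,158) and (310,151). The shaft's dark frame is centred near top (433,197), and the stem nose is visible inside it.

```bash
cat > h.py <<'E'
import numpy as np,cv2
from bench import r
P={n:r.camera_params(n) for n in("side","top")}
def ray(n,u,v):
    p=P[n];d=p["R"].T@np.array([(u-p["cx"])/p["fx"],(v-p["cy"])/p["fy"],1.]);return -p["R"].T@p["t"],d
def onz(n,u,v,z):
    o,d=ray(n,u,v);return o+d*(z-o[2])/d[2]
def proj(n,X):
    p=P[n];c=p["R"]@np.asarray(X,float)+p["t"];return np.array([p["fx"]*c[0]/c[2]+p["cx"],p["fy"]*c[1]/c[2]+p["cy"]])
def tri(a,b):
    (o,d),(q,e)=ray("top",*a),ray("side",*b)
    s=np.linalg.lstsq(np.c_[d,-e],q-o,rcond=None)[0];A,B=o+d*s[0],q+e*s[1];return (A+B)/2,np.linalg.norm(A-B)
def state():
    s=r.sense();return s["time"],s["tool_pos"].round(1),s["tcp_rot"].round(1),s["ft_force"].round(1),s["joint_pos"].round(1),s["finger_gap"].round(1)
def go(x,y,z,yaw):
    """world goal -> tool-axes shift m (turn applied last), turn deg; tool down"""
    s=r.sense();p=s["tool_pos"];w=s["tcp_rot"][2];c,t=np.cos(np.radians(w)),np.sin(np.radians(w))
    d=np.array([x,y,z])-p
    print("shift tool m",np.round([c*d[0]+t*d[1],t*d[0]-c*d[1],-d[2]],1),"turn",round((w-yaw+180)%360-180,1))
E
python3 - <<'E'
from h import *
np.set_printoptions(precision=1,suppress=True)
a,b=onz("top",241,154,176),onz("top",238.6,196,176)
print("bar",a,b,(a+b)/2,np.linalg.norm(a-b),np.degrees(np.arctan2(*(a-b)[1::-1])))
c,d=onz("side",284,156,176),onz("side",310.4,149.5,176)
print("bar side",c,d,(c+d)/2,np.linalg.norm(c-d))
print("tri",tri((239.8,175),(297.2,152.5)))
print("shaft top",onz("top",433.3,196.6,120))
# frame corners
f=lambda x,y:(365+x/3.008,125+(y-300)/3.0)
C=[onz("top",*f(*q),120) for q in((157,478),(241,469),(253,552),(168,561))];print(np.array(C),np.mean(C,0))
g=lambda x,y:(335+(x-400)/3.008,195+(y-300)/3.)
C=[onz("side",*g(*q),120) for q in((528,424),(575,394),(643,424),(598,457))];print(np.array(C),np.mean(C,0))
print("case corner",[onz("top",*f(*q),120) for q in((48,371),(315,341))])
print("nose",onz("top",*f(183,530),57))
print("yellow/orange",onz("top",184,177,160),onz("top",233,120,160))
for q in((80,185),(215,133)):print("stand",onz("top",215+q[0]/5,140+q[1]/5,75))
print(proj("top",[0,0,0]))
E
```

```text
bar [630.9 226.4 176. ] [541.7 230.2 176. ] [586.3 228.3 176. ] 89.2574906716255 -2.454959350984415
bar side [538.8 219.8 176. ] [624.7 210.8 176. ] [581.7 215.3 176. ] 86.43935959531517
tri (array([588.8, 228.4, 170.2]), np.float64(3.496883087533174))
shaft top [ 543.9 -182.7  120. ]
[[ 571.7 -149.   120. ]
 [ 577.4 -210.1  120. ]
 [ 516.1 -215.5  120. ]
 [ 510.6 -154.2  120. ]] [ 543.9 -182.2  120. ]
[[ 513.4 -159.5  120. ]
 [ 571.4 -153.7  120. ]
 [ 579.2 -212.8  120. ]
 [ 521.1 -219.7  120. ]] [ 546.3 -186.4  120. ]
case corner [array([653.4, -72.6, 120. ]), array([ 672.8, -269.4,  120. ])]
nose [ 543.7 -179.2   57. ]
yellow/orange [587.5 349.6 160. ] [711.1 247.7 160. ]
stand [605.4 268.4  75. ]
stand [628.8 206.5  75. ]
[352.4 444.5]
```

Run:
```python
from h import *
go(587,227,230,-2.5)
```

```text
shift tool m [-4.467e+02 -1.561e+02  3.000e-01] turn 158.8
```

```bash
python3 -m handwheel '[[-0.04,-0.014,0,0],[-0.045,-0.016,0,0],[-0.045,-0.016,0,0],[-0.045,-0.016,0,0],[-0.045,-0.016,0,0],[-0.045,-0.016,0,0],[-0.045,-0.016,0,0],[-0.045,-0.016,0,0],[-0.045,-0.016,0,0],[-0.04,-0.014,0,0]]'
python3 -m handwheel '[[0,0,0,8.5],[0,0,0,8.5],[0,0,0,8.5],[0,0,0,8.5],[0,0,0,8.5],[0,0,0,8.5],[0,0,0,8.5],[0,0,0,8.5],[0,0,0,8.5],[0,0,0,8.5]]'
python3 -m handwheel '[[0,0,0,8.5],[0,0,0,8.5],[0,0,0,8.5],[0,0,0,8.5],[0,0,0,8.5],[0,0,0,8.5],[0,0,0,8.5],[0,0,0,8.5],[0,0,0,5.5],[0,0,0,0]]'
python3 - <<'E'
from h import *
print(state());go(587,227,230,-2.5)
E
```

```text
time: 1.1
tool_pos: [582.3, 228.1, 230.7]
tcp_rot: [-180.0, -0.0, 156.3]
ft_force: [0.3, 0.2, 0.6]
finger_gap: 85.6
grip_force: 0.0
time: 2.1
tool_pos: [580.8, 230.1, 230.6]
tcp_rot: [-179.9, 0.0, 71.0]
ft_force: [-0.3, 0.6, -1.0]
finger_gap: 84.8
grip_force: 0.0
time: 3.1
tool_pos: [580.8, 230.1, 230.7]
tcp_rot: [180.0, 0.1, -2.2]
ft_force: [0.2, -0.7, -0.1]
finger_gap: 85.3
grip_force: 0.0Traceback (most recent call last):
  File "<stdin>", line 2, in <module>
  File "h.py", line 14, in state
    s=r.sense();return s["time"],s["tool_pos"].round(1),s["tcp_rot"].round(1),s["ft_force"].round(1),s["joint_pos"].round(1),s["finger_gap"].round(1)
                                                                                                                             ^^^^^^^^^^^^^^^^^^^^^
AttributeError: 'float' object has no attribute 'round'
```

```bash
sed -i 's/s\["finger_gap"\].round(1)/round(s["finger_gap"],1)/' h.py
python3 -m handwheel '[[0.006,0.003,0.01,0],[0,0,0.02,0],[0,0,0.02,0],[0,0,0.015,0],[0,0,0.01,0],[0,0,0.004,0],[0,0,0,0],[0,0,0,0]]'
python3 - <<'E'
from h import *
print(state())
a=r.snapshot("top")[110:230,180:340,::-1];b=r.snapshot("side")[90:210,230:390,::-1]
cv2.imwrite("pics/grasp.png",cv2.resize(np.hstack([a,b]),(800,300),interpolation=cv2.INTER_CUBIC))
E
```

```text
time: 3.9
tool_pos: [587.6, 227.1, 153.2]
tcp_rot: [-180.0, -0.1, -2.1]
ft_force: [-0.0, -0.2, 0.1]
finger_gap: 85.6
grip_force: 0.0
(3.9, array([587.6, 227.1, 153.2]), array([-1.8e+02, -1.0e-01, -2.1e+00]), array([-0. , -0.2,  0.1]), array([ 16.5,  14.6,  85.4,  -0. ,  79.9, 108.6]), 85.6)
```

View pics/grasp.png

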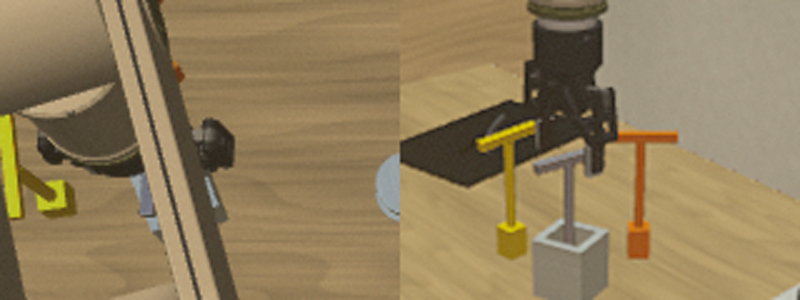

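The open fingers straddle the steel bar (side crop 565,160), with the yellow and orange keys clear on either side. Closing.

```bash
python3 -m handwheel '[[0,0,0.002,0],[0,0,0,0],[0,0,0,0],[0,0,0,0],[0,0,0,0],[0,0,0,0],[0,0,0,0],[0,0,0,0]]' 0.0 80
python3 -m handwheel '[[0,0,-0.02,0],[0,0,-0.04,0],[0,0,-0.04,0],[0,0,-0.01,0],[0,0,0,0]]'
python3 - <<'E'
from h import *
print(state())
a=r.snapshot("top")[80:230,180:380,::-1];b=r.snapshot("side")[50:200,210:410,::-1]
cv2.imwrite("pics/lift.png",cv2.resize(np.hstack([a,b]),(800,300),interpolation=cv2.INTER_CUBIC))
E
```

```text
time: 4.8
tool_pos: [587.2, 227.1, 150.5]
tcp_rot: [-180.0, -0.0, -2.2]
ft_force: [0.6, 0.3, 1.0]
finger_gap: 10.7
grip_force: 78.5
time: 5.3
tool_pos: [588.0, 227.3, 262.2]
tcp_rot: [-179.9, -0.2, -2.2]
ft_force: [-0.3, -0.1, -3.8]
finger_gap: 10.9
grip_force: 78.4
(5.3, array([588. , 227.3, 262.2]), array([-179.9,   -0.2,   -2.2]), array([-0.3, -0.1, -3.8]), array([ 16.5,  11.4,  77.8,  -0. ,  90.7, 108.6]), 10.9)
```

View pics/lift.png

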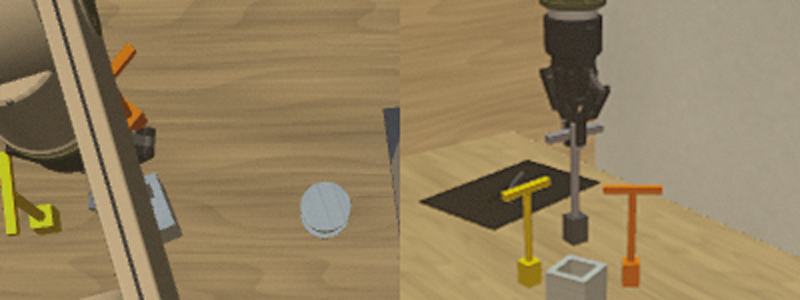

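The key is lifted, upright and clear of the stand (socket at side crop 576,230). Next I raise it and carry it over to the case.

```bash
python3 -m handwheel '[[0,0,-0.02,0],[0,0,-0.03,0],[0,0.01,0,0],[-0.003,0.025,0,0],[-0.003,0.035,0,0],[-0.003,0.035,0,0],[-0.003,0.035,0,0],[-0.003,0.035,0,0],[-0.003,0.035,0,0],[-0.003,0.035,0,0]]' >/dev/null
python3 -m handwheel '[[-0.003,0.035,0,0],[-0.003,0.035,0,0],[-0.003,0.035,0,0],[0,0.03,0,0],[0,0.022,0,0],[0,0.01,0,0],[0,0,0,0],[0,0,0,0]]'
python3 - <<'E'
from h import *
print(state());go(545,-184,310,-2.2)
A=r.snapshot("top");B=r.snapshot("side");cv2.imwrite("pics/tA.png",A[:,:,::-1]);cv2.imwrite("pics/sA.png",B[:,:,::-1])
a=A[100:250,365:565,::-1];b=B[100:250,320:520,::-1]
cv2.imwrite("pics/above.png",cv2.resize(np.vstack([np.hstack([a,b])]),(800,300),interpolation=cv2.INTER_CUBIC))
p=r.sense()["tool_pos"];print(proj("side",p-[0,0,140.5]),proj("top",p-[0,0,140.5]))
E
```

```text
time: 7.2
tool_pos: [541.2, -182.8, 308.9]
tcp_rot: [-179.9, 0.1, -2.1]
ft_force: [-0.4, 0.6, -3.2]
finger_gap: 10.3
grip_force: 78.3
(7.2, array([ 541.2, -182.8,  308.9]), array([-1.799e+02,  1.000e-01, -2.100e+00]), array([-0.4,  0.6, -3.2]), array([-23.8,   2. ,  83. ,   0. ,  95.1,  68.3]), 10.3)
shift tool m [ 3.8  1.  -1.1] turn 0.1
[396.21157695 217.18639158] [438.38946596 193.40167937]
```

View pics/above.png

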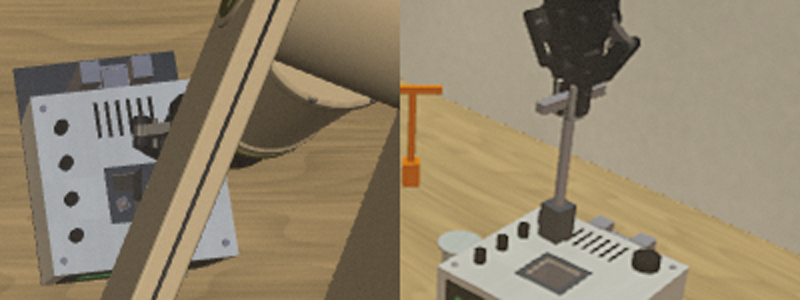

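The key hangs upright over the shaft: its mouth is at about side (398.5,217) and the shaft mouth is below it. Comparing key and shaft within each camera, it needs about +2.5 mm in x. I'll lower it to just above the stem.

```bash
python3 -m handwheel '[[0.0025,0.0005,0,0],[0,0,0.015,0],[0,0,0.02,0],[0,0,0.02,0],[0,0,0.02,0],[0,0,0.015,0],[0,0,0.01,0],[0,0,0.005,0],[0,0,0,0]]'
python3 -m handwheel '[[0,0,0.003,0],[0,0,0.003,0],[0,0,0.002,0],[0,0,0.002,0],[0,0,0,0]]'
```

```text
time: 8.2
tool_pos: [543.9, -184.0, 204.8]
tcp_rot: [-180.0, 0.0, -2.1]
ft_force: [0.1, 0.2, -3.1]
finger_gap: 10.7
grip_force: 78.3
time: 8.7
tool_pos: [543.9, -184.2, 195.0]
tcp_rot: [-180.0, 0.0, -2.2]
ft_force: [-0.6, 0.1, -3.2]
finger_gap: 10.7
grip_force: 78.3
```

```bash
python3 -m handwheel '[[0,0,0.002,0],[0,0,0.002,0],[0,0,0.001,0],[0,0,0.001,0],[0,0,0,0]]'
python3 -m handwheel '[[0,0,0.001,0],[0,0,0.001,0],[0,0,0,0]]'
```

```text
time: 9.2
tool_pos: [544.1, -184.2, 189.4]
tcp_rot: [180.0, -0.0, -2.2]
ft_force: [-0.2, -0.1, -3.6]
finger_gap: 10.6
grip_force: 78.5
time: 9.5
tool_pos: [544.8, -184.6, 188.8]
tcp_rot: [179.9, -0.1, -2.2]
ft_force: [-1.2, -0.1, 5.3]
finger_gap: 10.8
grip_force: 79.7
```

```bash
for i in 1; do python3 -m handwheel '[[0,0,0.001,6],[0,0,0,6],[0,0,0,0]]'; done
python3 -m handwheel '[[0,0,0.0005,6],[0,0,0,6],[0,0,0,0]]'
python3 -m handwheel '[[0,0,0.0005,6],[0,0,0,6],[0,0,0,0]]'; python3 -c "
from h import *;print(state(),r.sense()['wrist_torque'])"
```

```text
time: 9.8
tool_pos: [545.1, -184.7, 188.6]
tcp_rot: [180.0, -0.2, -14.4]
ft_force: [-1.0, 0.2, 9.0]
finger_gap: 10.1
grip_force: 80.1
time: 10.1
tool_pos: [545.3, -184.7, 188.5]
tcp_rot: [-180.0, -0.2, -26.4]
ft_force: [-1.6, 1.1, 10.6]
finger_gap: 10.4
grip_force: 80.3
time: 10.4
tool_pos: [545.2, -184.6, 187.7]
tcp_rot: [-179.9, -0.2, -38.4]
ft_force: [-1.6, 0.1, 8.8]
finger_gap: 10.5
grip_force: 80.1
(10.4, array([ 545.2, -184.6,  187.7]), array([-179.9,   -0.2,  -38.4]), array([-1.6,  0.1,  8.8]), array([-23.8,   4.9,  92.6,   0. ,  82.3, 104.5]), 10.5) [ 0.32595007  0.43375326 -0.01617611]
```

```bash
python3 -m handwheel '[[0,0,0.0005,5],[0,0,0.0005,0],[0,0,0,0]]'; python3 -m handwheel '[[0,0,0,5],[0,0,0,0]]';  python3 -m handwheel '[[0,0,0,5],[0,0,0,0]]'; python3 -c "
from h import *;print(state(),r.sense()['wrist_torque'])"
```

```text
time: 10.7
tool_pos: [544.4, -184.0, 184.4]
tcp_rot: [-180.0, -0.0, -43.0]
ft_force: [0.8, 0.9, 0.1]
finger_gap: 10.4
grip_force: 79.0
time: 10.9
tool_pos: [544.0, -184.0, 183.8]
tcp_rot: [-180.0, 0.0, -48.1]
ft_force: [0.7, 1.6, -2.3]
finger_gap: 10.0
grip_force: 78.6
time: 11.1
tool_pos: [543.9, -184.0, 183.8]
tcp_rot: [180.0, 0.0, -53.1]
ft_force: [1.0, 1.4, -4.4]
finger_gap: 10.7
grip_force: 78.5
(11.1, array([ 543.9, -184. ,  183.8]), array([180. ,   0. , -53.1]), array([ 1. ,  1.4, -4.4]), array([-23.8,   5.1,  92.9,   0. ,  82.1, 119.2]), 10.7) [ 0.34565903 -0.21315736  0.01470844]
```

The socket has dropped past the shoulder with no load, so I'll lower it fully.

```bash
python3 -m handwheel '[[0,0,0.004,0],[0,0,0.004,0],[0,0,0.004,0],[0,0,0.004,0],[0,0,0,0]]'; python3 -m handwheel '[[0,0,0.002,0],[0,0,0.0015,0],[0,0,0.001,0],[0,0,0,0]]'; python3 -c "
from h import *;print(state(),r.sense()['wrist_torque'])"
```

```text
time: 11.6
tool_pos: [543.7, -184.0, 167.3]
tcp_rot: [180.0, 0.1, -53.1]
ft_force: [2.0, 1.8, -3.5]
finger_gap: 10.5
grip_force: 78.4
time: 12.0
tool_pos: [544.0, -184.2, 163.7]
tcp_rot: [180.0, 0.0, -53.1]
ft_force: [1.1, 0.7, -3.9]
finger_gap: 10.3
grip_force: 78.6
(12.0, array([ 544. , -184.2,  163.7]), array([180. ,   0. , -53.1]), array([ 1.1,  0.7, -3.9]), array([-23.8,   5.9,  94.1,   0. ,  80. , 119.3]), 10.3) [ 0.30495871 -0.31544069 -0.0165714 ]
```

```bash
python3 -m handwheel '[[0,0,0,-8],[0,0,0,-8],[0,0,0,-8],[0,0,0,-8],[0,0,0,-8],[0,0,0,-8],[0,0,0,-8],[0,0,0,-8],[0,0,0,-8],[0,0,0,-8]]'; python3 -c "
from h import *;print(r.sense()['wrist_torque'])"
python3 -m handwheel '[[0,0,0,-4],[0,0,0,-4],[0,0,0,0]]'; python3 -c "
from h import *;print(state(),r.sense()['wrist_torque'])"
```

```text
time: 13.0
tool_pos: [544.2, -184.1, 163.8]
tcp_rot: [180.0, -0.0, 27.2]
ft_force: [2.2, 1.0, -4.2]
finger_gap: 10.4
grip_force: 78.4
[ 0.3330435  -0.52691966 -0.16228976]
time: 13.3
tool_pos: [544.2, -184.1, 163.8]
tcp_rot: [-180.0, -0.0, 34.9]
ft_force: [1.9, 0.4, -4.1]
finger_gap: 10.5
grip_force: 78.4
(13.3, array([ 544.2, -184.1,  163.8]), array([-180. ,   -0. ,   34.9]), array([ 1.9,  0.4, -4.1]), array([-23.8,   5.9,  94.1,   0. ,  80. ,  31.3]), 10.5) [ 0.33954482 -0.45879715 -0.05722731]
```

Torque of 0.16 N m matches the stem turning. I'll continue to the stop.

```bash
T='from h import *;print(r.sense()["wrist_torque"])'
python3 -m handwheel '[[0,0,0,-4],[0,0,0,-4],[0,0,0,-4]]'|sed -n 3p; python3 -c "$T"
python3 -m handwheel '[[0,0,0,-3],[0,0,0,-3]]'|sed -n 3p; python3 -c "$T"
python3 -m handwheel '[[0,0,0,-3]]'|sed -n 3p; python3 -c "$T"
```

```text
tcp_rot: [180.0, -0.0, 46.9]
[ 0.32506785 -0.54816513 -0.19064527]
tcp_rot: [180.0, -0.0, 52.8]
[ 0.36369338 -0.53298317 -0.72665225]
tcp_rot: [180.0, -0.0, 55.8]
[ 0.23249498 -0.54131765 -0.97288559]
```

Torque rose to nearly 1 N m, so this is the stop. I'll relax the twist and pull the key out, then check the bolt.

```bash
python3 -m handwheel '[[0,0,0,0],[0,0,0,4],[0,0,0,4],[0,0,0,0]]'; python3 -c "from h import *;print(r.sense()['wrist_torque'])"
python3 -m handwheel '[[0,0,-0.005,0],[0,0,-0.01,0],[0,0,-0.02,0],[0,0,-0.02,0],[0,0,-0.02,0],[0,0,-0.02,0],[0,0,-0.02,0],[0,0,-0.02,0],[0,0,-0.01,0],[0,0,0,0]]'
python3 - <<'E'
from h import *
A=r.snapshot("top");B=r.snapshot("side")
a=A[100:250,365:565,::-1];b=B[100:250,320:520,::-1]
cv2.imwrite("pics/out.png",cv2.resize(np.hstack([a,b]),(800,300),interpolation=cv2.INTER_CUBIC))
print(state());go(587.2,227.1,310,-2.2)
E
```

```text
time: 14.3
tool_pos: [544.1, -184.1, 163.8]
tcp_rot: [-180.0, 0.0, 47.7]
ft_force: [0.9, 0.7, -3.6]
finger_gap: 10.7
grip_force: 78.5
[ 0.3511459  -0.45527995 -0.11366937]
time: 15.3
tool_pos: [544.8, -184.8, 312.0]
tcp_rot: [179.7, -0.1, 47.9]
ft_force: [0.4, 0.1, -3.6]
finger_gap: 10.5
grip_force: 79.9
(15.4, array([ 543.9, -184.3,  308.6]), array([-180. ,    0. ,   47.9]), array([-0.5,  0.6, -4. ]), array([-23.8,   2.4,  82.6,  -0. ,  95. ,  18.3]), 10.4)
shift tool m [ 334.1 -243.9   -1.4] turn 50.1
```

View pics/out.png

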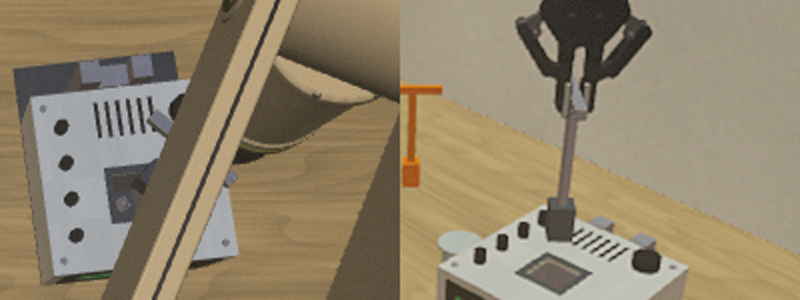

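The key is out and upright (side crop 560,225). I'll compare the bolt region before and after.

Run:
```python
from h import *
a=cv2.imread("pics/tA.png");b=r.snapshot("top")[:,:,::-1]
c=lambda im:cv2.resize(im[115:160,390:450],(400,300),interpolation=cv2.INTER_CUBIC)
cv2.imwrite("pics/bolt.png",np.hstack([c(a),c(b)]))
```

```text
(no output)
```

View pics/bolt.png

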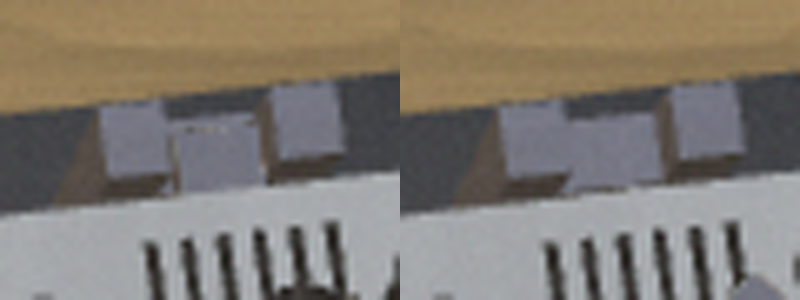

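Before (left), the bolt's lit end sat in the U slot. Now (right) only the flat bottom of the slot is visible, so the bolt is drawn. Carrying the key back to the stand.

```bash
python3 -m handwheel '[[0,0,0,8],[0,0,0,8],[0,0,0,8],[0,0,0,8],[0,0,0,8],[0,0,0,8],[0,0,0,2],[0,0,0,0]]' >/dev/null
python3 -m handwheel '[[0,-0.01,0,0],[0.003,-0.025,0,0],[0.003,-0.035,0,0],[0.003,-0.035,0,0],[0.003,-0.035,0,0],[0.003,-0.035,0,0],[0.003,-0.035,0,0],[0.003,-0.035,0,0],[0.003,-0.035,0,0],[0.003,-0.035,0,0]]'>/dev/null
python3 -m handwheel '[[0,-0.035,0,0],[0,-0.03,0,0],[0,-0.022,0,0],[0,-0.01,0,0],[0,0,0,0],[0,0,0,0]]'
python3 - <<'E'
from h import *
print(state());go(587.2,227.1,235,-2.2)
E
```

```text
time: 17.85
tool_pos: [586.4, 225.9, 308.5]
tcp_rot: [180.0, 0.0, -2.1]
ft_force: [0.1, -0.3, -3.0]
finger_gap: 10.4
grip_force: 79.9
(17.85, array([586.4, 225.9, 308.5]), array([180. ,   0. ,  -2.1]), array([ 0.1, -0.3, -3. ]), array([ 16.4,  10.9,  73.5,  -0. ,  95.6, 108.5]), 10.4)
shift tool m [ 0.8 -1.3 73.5] turn 0.1
```

```bash
python3 -m handwheel '[[0.001,-0.001,0.02,0],[0,0,0.03,0],[0,0,0.02,0],[0,0,0.01,0],[0,0,0.01,0],[0,0,0.005,0],[0,0,0,0]]'|sed -n 2,4p
python3 -m handwheel '[[0,0,0.015,0],[0,0,0.015,0],[0,0,0.015,0],[0,0,0.01,0],[0,0,0.003,0],[0,0,0,0],[0,0,0,0]]'|sed -n 2,4p
python3 -m handwheel '[[0,0,0.002,0],[0,0,0.001,0],[0,0,0,0]]'|sed -n 2,4p
```

```text
tool_pos: [587.6, 227.2, 213.8]
tcp_rot: [180.0, 0.0, -2.2]
ft_force: [-0.0, 0.3, -2.8]
tool_pos: [587.9, 227.6, 156.4]
tcp_rot: [-180.0, -0.1, -2.1]
ft_force: [-0.3, 0.0, -3.1]
tool_pos: [587.6, 227.5, 152.9]
tcp_rot: [-180.0, -0.0, -2.2]
ft_force: [-1.0, 0.3, -3.6]
```

```bash
python3 -m handwheel '[[0,0,0.001,0],[0,0,0.001,0],[0,0,0,0]]'|sed -n 2,4p
python3 -m handwheel '[[0,0,0.001,0],[0,0,0,0]]'|sed -n 2,4p
```

```text
tool_pos: [587.4, 227.4, 150.6]
tcp_rot: [180.0, 0.0, -2.2]
ft_force: [-0.0, 0.3, -3.4]
tool_pos: [587.9, 227.6, 150.5]
tcp_rot: [-180.0, -0.1, -2.2]
ft_force: [-1.5, 0.7, 1.2]
```

The key is on the floor. Releasing.

```bash
python3 -m handwheel '[[0,0,0,0],[0,0,0,0],[0,0,0,0],[0,0,0,0],[0,0,0,0],[0,0,0,0],[0,0,0,0],[0,0,0,0]]' 0.085|tail -3
python3 -m handwheel '[[0,0,-0.01,0],[0,0,-0.03,0],[0,0,-0.04,0],[0,0,-0.03,0],[0,0,-0.02,0],[0,0,0,0],[0,0,0,0]]'
python3 - <<'E'
from h import *
A=r.snapshot("top");B=r.snapshot("side")
cv2.imwrite("pics/end.png",cv2.resize(np.hstack([A[80:230,180:380,::-1],B[80:230,230:430,::-1]]),(800,300),interpolation=cv2.INTER_CUBIC))
E
```

```text
ft_force: [0.0, 0.1, 0.6]
finger_gap: 85.1
grip_force: 0.0
time: 21.55
tool_pos: [587.8, 227.5, 280.4]
tcp_rot: [-180.0, -0.1, -2.2]
ft_force: [-0.9, 1.1, -0.4]
finger_gap: 85.1
grip_force: 0.0
```

View pics/end.png

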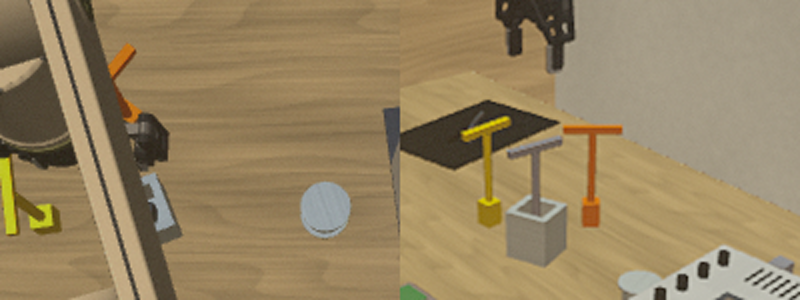

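The key stands upright in its stand (side crop 536,180) with the gripper clear above it.

```bash
python3 -c "from bench import r;print(r.hand_in())"
```

```text
the job is handed in; nothing more can be done
None
```

I turned the stem to its stop, the before-and-after picture shows the bolt out of the bracket slot, and the key is back upright in its stand with the gripper clear; I handed the job in at about 22 s, and no verdict came back.

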